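Open the bead box and slide its tray aside

TASK

Open the wooden bead box for work: flip its lid up by the front lip and right over backwards until it stays open by itself, then push the tray inside all the way over to the left end (left as you face the front of the box), so that the bead tubes stored under it lie uncovered. Only touch and push: pick nothing up, do not shove or tip the box, and leave everything else on the table as it is. Finish with the hand away from everything.

Things in the scene. Friction and masses are not known exactly. Their poses are not given: they have to be found in the camera images.
- beadbox: wooden bead box, loose and heavy (about 1.8 kg): 110 mm deep (its x), 240 mm wide (its y), rim 78 mm high, walls 8 mm. Origin: centre of its underside, on the table. x points from its front to its back (away from the robot), y to its left, z up; lid hinged along the back. On its floor the right half (-y) holds bead tubes, the left half bobbins, none over 26 mm above the table.
- lid (a joint): angle of the box's lid, rad: 0 shut, grows as it opens; the hinges stop it at 1.92, leaning backwards. The hinge is free: below about 1.55 the lid falls shut, beyond that it falls open and stays. The lid is a plain board without a knob, 132 mm from hinge to front edge, 244 mm wide, 9 mm thick, about 0.28 kg; about 2 N under its front edge lifts it.
- lid_hinge (a point): the middle of the hinge line, level with the underside of the shut lid: on the box's back face, 55 mm behind the box's origin and 78 mm up. The hinge runs along the box's y. The point turns with the lid.
- lid_front (a point): middle of the lid's front edge, on its underside, 132 mm from the hinge; moves with the lid. Shut, the lid juts out 22 mm past the box's front wall along its whole width, with its underside 78 mm above the table: a finger gets under this lip.
- till (a joint): how far the tray inside the box has slid to the left (box +y), m: 0 at the right end, 0.112 against the stop at the left end; it starts within 35 mm of the right end, under the shut lid. It slides on two runners with about 1 N and stays where it is left. Open wooden tray, 91 mm (x) by 108 mm (y), 28 mm deep outside, walls and floor 4 mm.
- till_mid (a point): middle of the tray's free front part, at its rim: 15 mm in front of the box's middle, 67 mm above the table (tray floor: 43 mm). Inner faces of the tray's left and right walls: 50 mm either side along the box's y. Free for a fingertip: 26 mm to the front and 26 mm to the back; then a low rail and bobbins up to 58 mm above the table. Moves with the tray.
- bowl: blue ceramic bowl, 110 mm across and 46 mm high, loose, to be left alone. Origin: centre of its underside.
- hoop: beech embroidery hoop lying flat, 152 mm across and 10 mm high with a brass screw, loose, to be left alone. Origin: its centre on the table.
- spoon: steel bead spoon lying flat along its own x, 130 mm long, loose, to be left alone.
- thimbles: clear acrylic thimble holder with three steel thimbles, 45 by 110 mm (x, y), 48 mm high, loose, to be left alone. Origin: centre of its underside.
- spool_a: wooden thread spool standing up, 34 mm across and 45 mm high, loose, to be left alone. Origin: centre of its underside.
- spool_b: wooden thread spool standing up, as the other, loose, to be left alone.
- scissors: small steel embroidery scissors lying flat, about 95 mm long along their x, loose, to be left alone. Origin: at the pivot, on the table.

How it is judged:
By the outcome, as a careful person would: the job done as asked, in the order asked, and still so for the second after the job is handed in, with the robot touching nothing.
It also fails if it takes over 54 s, if anything falls off the work surface, if the arm or the gripper's body presses on something with over 40 N, if the wrist force passes 120 N, or if a joint passes its speed limit or range.

ROBOT

A 7-joint arm with a two-finger parallel gripper is mounted at the origin on the work surface. World frame = base frame: x ahead of the robot, y to its left, z up, the work surface at z = 0. Lengths are in m, angles in rad, forces in N, time in s.
With the tool pointing down it reaches from about 0.425 to 1.025 m from the base axis. Payload 9.4 kg.
Tool frame: the origin (TCP) lies on the centre line of the jaws, within the pads' length; the fingertips stand 17 mm ahead of it and the grasp point (between the pads) lies 2 mm behind it (robot.finger_overhang is the distance from the TCP to the fingertips, in m); z points along the fingers, x is the direction in which the jaws open and shut, and the axes are right-handed (so a half turn about z gives the same grasp; the last joint's range is limited). The gripper opens to 93 mm and grips with 3 to 60 N. Pads are 15 mm wide; open, the fingers measure 128 mm over their backs; the gripper's body (75 mm by 188 mm) begins 65 mm behind the grasp point.
Start: joints at [-1.255, 0.599, -0.003, 1.599, 0.002, 0.943, -0.08], TCP at [0.278, 0.67, 0.236] pointing down, gripper open.
Joint ranges: [-2.57, 2.57], [-0.35, 1.97], [-1.29, 1.29], [0.11, 2.56], [-1.05, 4.19], [0.11, 1.86], [-2.63, 2.63]. Speed limits (rad/s): [2.22, 2.22, 3.01, 3.01, 3.14, 3.14, 3.14].

INTERFACE

Orientations are given as a rotation vector (axis times angle).
In Python, from bench import robot, hand, viewer, job, spotter gives the robot as it stands. Calls block until the motion is done:
- robot.goto(position, orientation): joint-space move of the TCP to a pose.
- robot.line_to(position, orientation=None, v=0.15, stop_force=None): straight line of the TCP; orientation=None keeps the orientation; v is the mean speed in m/s. With stop_force (N) it stops when the force on the tool has changed by that much, and returns True; else False.
- robot.movej(angles): joint-space move.
- hand.set_gripper(opening): finger opening in m; the grip force is fixed at half the most; returns when the fingers have stopped.
- robot.dwell(seconds).
- robot.solve_ik(position, orientation): joint angles nearest the present ones, or None.
- viewer.snapshot(name): name is "scene" or "top" or "wrist"; returns a dict with "img" (384x512x3 uint8, red, green, blue), "depth" (384x512 float32, m along the optical axis (not along the pixel's ray), 0 where there is no reading), "vertical_fov" (degrees; the focal length in pixels is half the picture's height over the tangent of half this angle, whatever the lens; pixels are square), "cx", "cy" (the principal point, pixels), "dist" ([k1, k2, p1, p2, k3] as OpenCV has them; the pictures are not rectified), "T" (4x4, takes a point from camera to world coordinates); the wrist camera has in their place "mount" (4x4, takes a point from camera to tool coordinates, whose origin is the TCP and whose axes are the tool frame's). Camera axes: x right, y up, looking along -z (the intrinsics and any distortion apply to the point x, -y, -z); pixel columns grow to the right and rows downward; lengths in m; the calibration is good to about 2 mm. A picture is of the moment at which its call begins: read the wrist's pose just before it.
A pose or a line that the arm cannot do raises robot.MotionError and nothing moves.
- job.finish_job(): hands the job in, once; it reports no verdict.
Trained networks look in a picture, given as the dict that the camera call returned (one of the last four; its "shot" number tells which), for a name from the list of things; names that differ only in an ending like _2 or _b are one class to them, and where a whole thing is asked for, a point or a joint stands for the part that bears it (a point fixed in the world has none). Each returns a list of dicts, best first, with "p" (0 to 1); they miss things now and then, are a little off and sometimes report something else, mostly with a low value. They report only what shows in the picture. A call takes as long as a camera call.
- spotter.cut_out(picture, name): "region" (384x512 bool, what is visible of it).
- spotter.spot_point(picture, name): "at" ([x, y, z] in m, in the coordinates of the camera as it stood for that picture, good to about 4 mm: a listed point, or the origin of a listed thing).
Readings, each from a call of its own:
- robot.get_time(): time.
- robot.get_joint_positions(): joint angles.
- robot.get_qvel(): joint speeds.
- robot.get_effort(): joint torques, N m.
- robot.get_tool_pos(): TCP position.
- robot.get_orientation(): TCP orientation.
- robot.get_contact_force(): force on the tool from outside, world axes, zero at the start.
- robot.get_ft_torque(): the same for the moment, N m.
- robot.get_width(): finger opening in m.
Only numpy, scipy, OpenCV 4.12 (cv2) and the standard library are available. Lean on these libraries where they do the work, as an engineer would, in place of code of your own. Each camera call takes 0.05 s, during which the arm holds its last target. There are 200 camera calls.

## Working session

There is one attempt and no reset: what is moved stays moved. The work goes in short steps, each a Python script; the robot and the scene stay as the last script left them, time stands still between calls to the robot, and variables do not carry over. Pictures are saved under pics/ and viewed, about 8 in all and at most 12, crops included, and the job is handed in when it is done.

```bash
mkdir -p pics; ls
cat > h.py <<'E'
import numpy as np, cv2
from bench import robot, hand, viewer, job, spotter
from scipy.spatial.transform import Rotation as R
def save(s,n): cv2.imwrite(f'pics/{n}.png', s['img'][:,:,::-1])
def camT(s,Tw=None):
    return s['T'] if 'T' in s else Tw@s['mount']
def toolT():
    T=np.eye(4);T[:3,:3]=R.from_rotvec(robot.get_orientation()).as_matrix();T[:3,3]=robot.get_tool_pos();return T
def cloud(s,T):
    h,w=s['depth'].shape; f=h/2/np.tan(np.radians(s['vertical_fov'])/2)
    u,v=np.meshgrid(np.arange(w),np.arange(h))
    K=np.array([[f,0,s['cx']],[0,f,s['cy']],[0,0,1.]])
    n=cv2.undistortPoints(np.stack([u,v],-1).reshape(-1,1,2).astype(float),K,np.array(s['dist'])).reshape(h,w,2)
    d=s['depth']; P=np.stack([n[...,0]*d,-n[...,1]*d,-d],-1)
    return P@T[:3,:3].T+T[:3,3]
def spot(s,name,T):
    return [(round(float(r['p']),2),np.round(T[:3,:3]@np.array(r['at'])+T[:3,3],4)) for r in spotter.spot_point(s,name)[:2]]
E
python3 - <<'E'
from h import *
S={}
for n in ('scene','top'):
    s=viewer.snapshot(n); save(s,n+'0'); T=camT(s)
    for k in ['beadbox','lid_hinge','lid_front','bowl','hoop','spoon','thimbles','spool_a','scissors']: print(n,k,spot(s,k,T))
    for k in ['beadbox','lid']:
        c=spotter.cut_out(s,k)
        if not c: print('none',k);continue
        P=cloud(s,T)[c[0]['region']&(s['depth']>0)]
        t=P[(P[:,2]>.078)&(P[:,2]<.098)]
        print(k,c[0]['p'],len(t))
        if len(t)>50:
            r=cv2.minAreaRect(t[:,:2].astype(np.float32)*1000); print(r,cv2.boxPoints(r).round(),np.median(t[:,2]))
a=cv2.imread('pics/scene0.png');b=cv2.imread('pics/top0.png')
cv2.imwrite('pics/both.png',cv2.resize(np.vstack([a,b]),None,fx=.78,fy=.78))
print(robot.get_time(),robot.get_orientation())
E
```

```text
pics
scene beadbox [(0.56, array([ 6.306e-01,  6.600e-03, -3.000e-04])), (0.55, array([ 0.5521, -0.0014,  0.0792]))]
scene lid_hinge [(0.81, array([0.6834, 0.0088, 0.0769]))]
scene lid_front [(0.56, array([ 0.5536, -0.0019,  0.0777]))]
scene bowl [(0.89, array([ 6.675e-01, -2.026e-01, -5.000e-04]))]
scene hoop [(0.68, array([ 0.3842,  0.3962, -0.0032]))]
scene spoon [(0.82, array([ 0.4716,  0.0211, -0.0017])), (0.42, array([0.6311, 0.0034, 0.0024]))]
scene thimbles [(0.79, array([ 0.619 ,  0.1961, -0.0016]))]
scene spool_a [(0.75, array([ 0.7354, -0.1347,  0.0026])), (0.65, array([ 0.7249,  0.0179, -0.004 ]))]
scene scissors [(0.72, array([ 0.3515, -0.3014, -0.0006]))]
beadbox 0.69 3532
((620.7105712890625, 2.5489349365234375), (139.4867401123047, 247.12977600097656), 7.3039021492004395) [[ 536.  116.]
 [ 567. -129.]
 [ 706. -111.]
 [ 674.  134.]] 0.08790300998702283
lid 0.97 3485
((619.7290649414062, 2.38531494140625), (134.3446502685547, 247.0349884033203), 7.090345859527588) [[ 538.  117.]
 [ 568. -128.]
 [ 702. -112.]
 [ 671.  133.]] 0.08793507286628577
top beadbox [(0.63, array(
[... 356 characters left out ...]
thimbles [(0.91, array([ 0.6187,  0.1972, -0.0027]))]
top spool_a [(0.61, array([ 0.7351, -0.138 ,  0.0011])), (0.56, array([ 0.7181,  0.0161, -0.0017]))]
top scissors [(0.51, array([ 0.7375, -0.1355,  0.0035])), (0.48, array([ 0.354 , -0.3027,  0.0027]))]
beadbox 0.56 3491
((617.5472412109375, 1.8951644897460938), (135.70578002929688, 244.56243896484375), 7.240170955657959) [[ 535.  115.]
 [ 566. -128.]
 [ 700. -111.]
 [ 669.  132.]] 0.08598843721980676
lid 0.87 3472
((616.5693359375, 1.608062744140625), (133.7043914794922, 244.5423126220703), 7.43422794342041) [[ 534.  114.]
 [ 566. -128.]
 [ 699. -111.]
 [ 667.  132.]] 0.08599786143397548
1.2 [2.61222305e+00 1.74521932e+00 2.22532542e-05]
```

View pics/both.png

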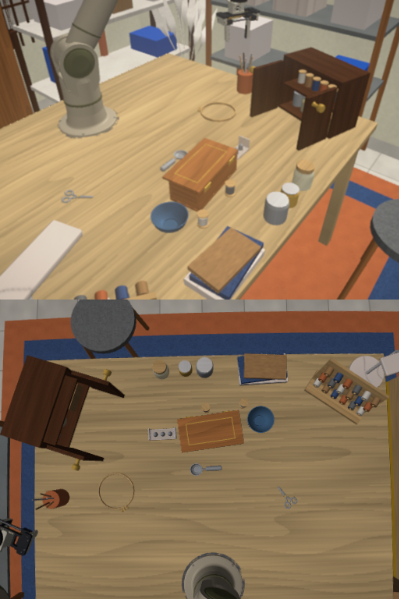

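The box has a yaw of about 7.2° with its hinge middle at about (0.683, 0.010). A spool stands behind it and the spoon lies in front. Next I check which hand tilts can reach under the lip and follow the arc.

```bash
cat >> h.py <<'E'
yaw=np.radians(7.2)
bx=np.array([np.cos(yaw),np.sin(yaw),0]);by=np.array([-np.sin(yaw),np.cos(yaw),0]);ez=np.array([0,0,1.])
hinge=np.array([.682,.0095,.078])
box=hinge-.055*bx-.078*ez
OV=robot.finger_overhang
def ori(a,sgn=1):   # fingers forward and a below horizontal
    z=np.cos(a)*bx-np.sin(a)*ez; x=sgn*by; return R.from_matrix(np.stack([x,np.cross(z,x),z],1)).as_rotvec()
def tipgoal(tip,a,sgn=1):
    z=np.cos(a)*bx-np.sin(a)*ez; return tip-OV*z, ori(a,sgn)
E
python3 - <<'E'
from h import *
for sgn in (1,-1):
  for deg in (10,20,30,40,50,60,75,90):
    a=np.radians(deg); out=[]
    for tip in (hinge-.20*bx-.02*ez, hinge-.115*bx-.015*ez, hinge-.09*bx+.1*ez, hinge-.005*bx+.1*ez, hinge+.045*bx+.1*ez):
        q=robot.solve_ik(*tipgoal(tip,a,sgn)); out.append(None if q is None else np.round(q,1).tolist())
    print(sgn,deg,[o is not None for o in out],out[1])
E
```

```text
1 10 [False, False, False, False, True] None
1 20 [False, False, False, False, True] None
1 30 [False, False, False, True, True] None
1 40 [False, False, False, True, True] None
1 50 [False, False, True, True, True] None
1 60 [False, True, True, True, True] [0.6, 0.9, -1.1, 2.4, 2.1, 0.8, -0.4]
1 75 [True, True, True, True, True] [0.1, 0.6, -0.2, 2.3, 1.5, 0.1, 0.1]
1 90 [True, True, True, True, True] [0.0, 0.6, -0.1, 2.1, 0.2, 0.4, 1.4]
-1 10 [False, False, False, False, True] None
-1 20 [False, False, False, False, True] None
-1 30 [False, False, False, True, True] None
-1 40 [False, False, False, True, True] None
-1 50 [False, False, True, True, True] None
-1 60 [False, True, True, False, False] [0.4, 0.7, -0.7, 2.4, 2.4, 0.6, 2.4]
-1 75 [True, False, True, True, True] None
-1 90 [True, True, True, True, True] [-0.4, 0.7, 0.5, 2.1, -0.7, 0.5, -0.8]
```

```bash
cat >> h.py <<'E'
# finger comes in from one side of the box (side=+1 left), tilted a below horizontal, under the lid's end
W,H,S=.0175,.0075,.030
def side_pose(th,side,a,sgn,gap=0.,rc=None,out=0.):
    z=-side*np.cos(a)*by-np.sin(a)*ez; x=sgn*bx
    o=R.from_matrix(np.stack([x,np.cross(z,x),z],1)).as_rotvec()
    h=H/np.cos(a); c,s=np.cos(th),np.sin(th)
    if rc is None: rc=.118-.016*min(th/1.57,1)
    r=rc+W*c-h*s
    C=hinge+r*(-c*bx+s*ez)-(W*s+h*c+gap)*(s*bx+c*ez)+side*(.122+out)*by
    return C+(S-OV)*z, o
E
python3 - <<'E'
from h import *
for side in (1,-1):
 for deg in (30,40,50):
  for sgn in (1,-1):
   a=np.radians(deg); res=[robot.solve_ik(*side_pose(0,side,a,sgn,.008,out=.06))]+[robot.solve_ik(*side_pose(t,side,a,sgn)) for t in np.arange(0,1.93,.24)]
   print(side,deg,sgn,[int(q is not None) for q in res],*[np.round(res[i],1).tolist() if res[i] is not None else None for i in (0,1,5,8)])
E
```

```text
1 30 1 [1, 1, 1, 1, 1, 1, 1, 1, 1, 1] [-1.2, 1.1, 0.6, 1.9, 0.4, 0.9, -0.9] [-1.1, 1.1, 0.7, 2.0, 0.4, 0.8, -0.9] [-1.1, 1.0, 0.7, 1.9, 0.4, 0.9, -0.7] [-1.0, 1.0, 0.7, 1.7, 0.4, 1.0, -0.7]
1 30 -1 [1, 1, 1, 1, 1, 1, 1, 1, 1, 1] [-0.6, 1.0, -0.3, 1.9, 0.9, 1.4, 1.6] [-0.5, 1.0, -0.3, 2.0, 1.0, 1.4, 1.6] [-0.5, 0.9, -0.4, 1.8, 1.0, 1.5, 1.8] [-0.4, 0.9, -0.4, 1.7, 1.0, 1.6, 1.9]
1 40 1 [1, 1, 1, 1, 1, 1, 1, 1, 1, 1] [-1.1, 1.0, 0.6, 2.0, 0.3, 0.8, -0.8] [-1.1, 1.0, 0.6, 2.0, 0.4, 0.7, -0.8] [-1.1, 0.9, 0.7, 1.9, 0.4, 0.9, -0.7] [-1.0, 0.9, 0.7, 1.7, 0.4, 1.0, -0.6]
1 40 -1 [1, 1, 1, 1, 1, 1, 1, 1, 1, 1] [-0.6, 0.9, -0.3, 1.9, 0.9, 1.3, 1.7] [-0.5, 0.9, -0.3, 2.0, 1.0, 1.2, 1.7] [-0.4, 0.8, -0.4, 1.9, 0.9, 1.4, 1.9] [-0.4, 0.8, -0.4, 1.7, 1.0, 1.4, 2.0]
1 50 1 [1, 1, 1, 1, 1, 1, 1, 1, 1, 1] [-1.1, 0.9, 0.6, 2.0, 0.2, 0.7, -0.7] [-1.0, 0.9, 0.6, 2.1, 0.3, 0.6, -0.7] [-1.0, 0.8, 0.6, 1.9, 0.3, 0.8, -0.6] [-0.9, 0.8, 0.6, 1.8, 0.3, 0.9, -0.5]
1 50 -1 [1, 1, 1, 1, 1, 1, 1, 1, 1, 1] [-0.5, 0.9, -0.3, 2.0, 0.9, 1.1, 1.7] [-0.5, 0.8, -0.3, 2.0, 1.0, 1.0, 1.8] [-0.4, 0.7, -0.3, 1.9, 0.9, 1.2, 
[... 492 characters left out ...]
 1.1, 1.0] [0.7, 1.0, -0.4, 1.8, -0.5, 1.0, 0.9] [0.6, 0.9, -0.3, 1.7, -0.6, 1.2, 0.8] [0.6, 0.9, -0.3, 1.5, -0.6, 1.2, 0.7]
-1 40 -1 [1, 1, 1, 1, 1, 1, 1, 1, 1, 1] [0.2, 1.1, 0.6, 1.7, -1.0, 1.5, -1.7] [0.2, 1.0, 0.4, 1.8, -1.0, 1.3, -1.7] [0.1, 0.9, 0.6, 1.7, -1.0, 1.5, -1.8] [0.2, 0.9, 0.4, 1.5, -1.0, 1.5, -2.1]
-1 50 1 [1, 1, 1, 1, 1, 1, 1, 1, 1, 1] [0.6, 0.9, -0.2, 1.8, -0.5, 1.0, 0.9] [0.6, 0.9, -0.3, 1.8, -0.5, 0.9, 0.9] [0.5, 0.8, -0.2, 1.7, -0.5, 1.1, 0.8] [0.4, 0.8, -0.2, 1.6, -0.5, 1.1, 0.7]
-1 50 -1 [1, 1, 1, 1, 1, 1, 1, 1, 1, 1] [0.2, 1.0, 0.6, 1.8, -1.0, 1.3, -1.7] [0.1, 0.9, 0.6, 1.9, -1.0, 1.3, -1.7] [-0.0, 0.9, 0.7, 1.8, -1.0, 1.5, -1.8] [0.0, 0.9, 0.6, 1.6, -1.0, 1.4, -2.0]
```

Run:
```python
from h import *
hand.set_gripper(0.0)
a=np.radians(40)
p,o=side_pose(0,-1,a,1,.007)
robot.goto(np.array([.45,.25,.38]),robot.get_orientation())
robot.goto(p-.07*bx+.2*ez,o)
robot.line_to(p-.07*bx,v=.2)
print('t',robot.get_time(),robot.get_contact_force())
print('hit',robot.line_to(p,v=.06,stop_force=4), robot.get_contact_force())
print(p,robot.get_tool_pos(),robot.get_time())
s=viewer.snapshot('scene');im=cv2.resize(s['img'][150:300,180:360],None,fx=3.3,fy=3.3)
cv2.imwrite('pics/a1.png',im[:,:,::-1])
```

```text
t 7.0333 [-0.14942727  0.62703261 -0.25036677]
hit False [0.5070021  0.41912411 0.80823019]
[ 0.56161097 -0.1186406   0.05285321] [ 0.56126048 -0.11881523  0.05286446] 8.35
```

View pics/a1.png

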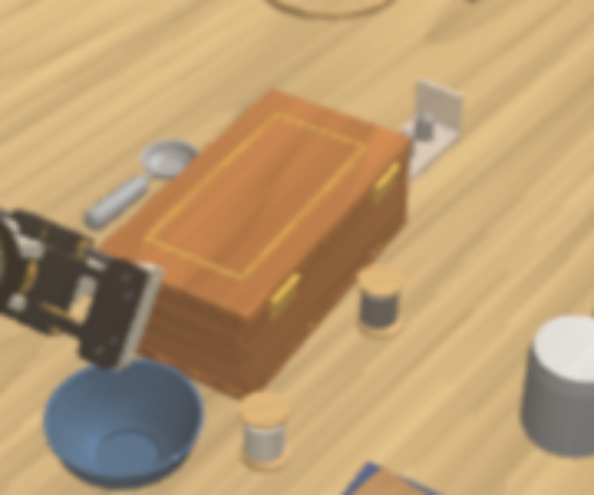

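The hand comes in above the bowl from the right, with the finger under the lip at crop (130,270). No contact force yet, so I lift along the arc.

Run:
```python
from h import *
a=np.radians(40)
for th in list(np.arange(0,.65,.1)):
    p,o=side_pose(th,-1,a,1)
    hit=robot.line_to(p,o,v=.06,stop_force=12)
    print(round(th,2),hit,np.round(robot.get_contact_force(),1),np.round(robot.get_tool_pos()-p,4))
    if hit: break
print(robot.get_time())
s=viewer.snapshot('scene');im=cv2.resize(s['img'][130:300,170:360],None,fx=3.1,fy=3.1)
cv2.imwrite('pics/a2.png',im[:,:,::-1]); print(spot(s,'lid_front',camT(s)),spot(s,'beadbox',camT(s)))
```

```text
0.0 False [-0.1 -0.5 -1.4] [ 0.     -0.0004  0.0004]
0.1 False [-0.4 -1.8 -1.4] [ 0.0002 -0.0003  0.0004]
0.2 False [-1.  -2.1 -1.1] [ 0.0003 -0.      0.0004]
0.3 False [-1.7 -2.  -1.1] [0.0003 0.0001 0.0004]
0.4 False [-0.7 -0.7 -1. ] [0.0003 0.0002 0.0004]
0.5 False [-0.3 -0.7 -0.6] [0.0004 0.0001 0.0004]
0.6 False [-1.2 -0.6 -0.4] [0.0003 0.0001 0.0003]
10.725
[(0.75, array([5.722e-01, 1.000e-04, 1.538e-01]))] [(0.66, array([0.628 , 0.0059, 0.0014]))]
```

View pics/a2.png

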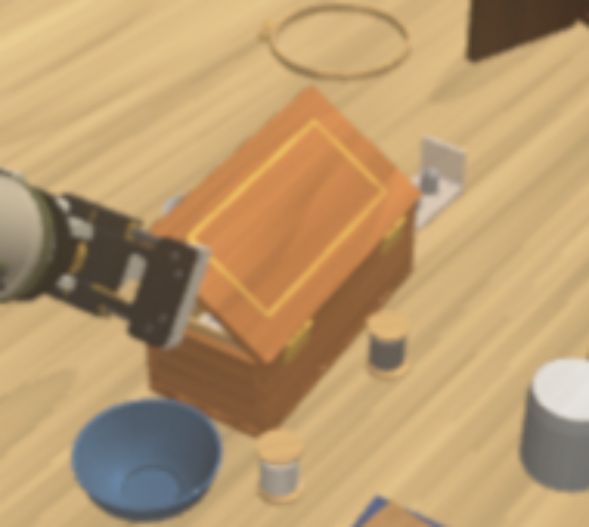

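The lid stands at about 0.6 rad, as planned, and the box has not moved. I continue over the top, back off, and look.

Run:
```python
from h import *
a=np.radians(40)
for th in list(np.arange(.75,1.78,.15)):
    p,o=side_pose(th,-1,a,1)
    hit=robot.line_to(p,o,v=.09,stop_force=12)
    print(round(th,2),hit,np.round(robot.get_contact_force(),1))
    if hit: break
s=viewer.snapshot('scene'); print(spot(s,'lid_front',camT(s)))
q=robot.get_tool_pos()
robot.line_to(q-.09*bx+.08*ez,v=.2)
z=-ez; sg=1; 
o=R.from_matrix(np.stack([by,np.cross(z,by),z],1)).as_rotvec()
robot.goto(box-.06*bx-.03*by+.36*ez,o)
print('t',robot.get_time(),robot.get_tool_pos())
T=toolT(); w=viewer.snapshot('wrist'); Tw=T@w['mount']; save(w,'w3')
s=viewer.snapshot('scene'); save(s,'s3')
for x,X in ((w,Tw),(s,camT(s))):
    for k in ('till_mid','lid_front','lid_hinge','beadbox'): print(k,spot(x,k,X))
s=viewer.snapshot('top');print('top',spot(s,'till_mid',camT(s)),box)
cv2.imwrite('pics/b3.png',cv2.resize(np.vstack([cv2.imread('pics/w3.png'),cv2.imread('pics/s3.png')]),None,fx=.78,fy=.78))
```

```text
0.75 False [-0.  -1.2 -0.8]
0.9 False [-0.7 -0.9 -0.5]
1.05 False [-0.2 -0.5 -0.4]
1.2 False [-0.6  0.  -0.2]
1.35 False [ 0.   0.2 -0.3]
1.5 False [-0.2  0.1 -0.2]
1.65 False [ 0.2 -0.4  0.7]
[(0.62, array([0.725 , 0.0162, 0.2048]))]
t 14.7833 [ 0.57127432 -0.03464111  0.35879813]
till_mid [(0.8, array([ 0.6184, -0.0394,  0.0687]))]
lid_front []
lid_hinge [(0.51, array([0.6326, 0.0026, 0.0013])), (0.51, array([ 0.6179, -0.0393,  0.0701]))]
beadbox [(0.7, array([ 0.6337,  0.0024, -0.0008])), (0.52, array([0.4699, 0.0188, 0.001 ]))]
till_mid [(0.66, array([ 0.6194, -0.0393,  0.0699]))]
lid_front [(0.76, array([0.7275, 0.0202, 0.2025])), (0.35, array([0.6824, 0.0109, 0.0795]))]
lid_hinge [(0.75, array([0.6827, 0.012 , 0.0765]))]
beadbox [(0.81, array([ 6.28e-01,  1.50e-03, -2.00e-04]))]
top [] [0.62743369 0.00260667 0.        ]
```

View pics/b3.png

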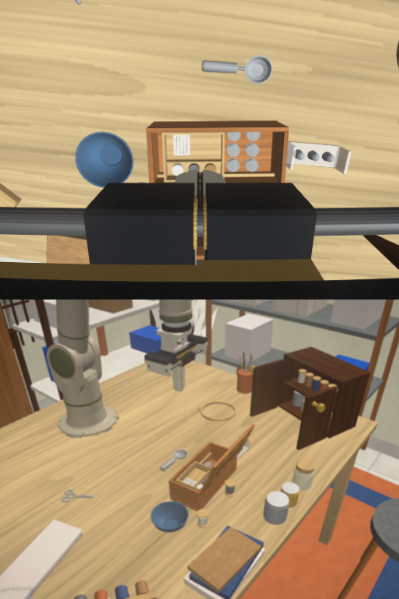

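The wrist view shows the lid thrown open and the tray at right of centre, with its front part free (around (205,145)). The measured till_mid gives a till of about 15 mm. Next I lower the fingertip into the tray and push left.

Run:
```python
from h import *
o=robot.get_orientation()
P=lambda y,z: box-.0145*bx+y*by+(z+OV)*ez
robot.line_to(P(-.022,.13),v=.2)
print(robot.line_to(P(-.022,.050),v=.08,stop_force=4),robot.get_tool_pos()[2]-OV,robot.get_contact_force().round(1))
h=robot.line_to(P(.075,.050),v=.06,stop_force=5); print(h,robot.get_contact_force().round(1))
if not h:
    h=robot.line_to(P(.096,.050),v=.03,stop_force=3.5)
y=(robot.get_tool_pos()-box)@by
print(h,'tip y',y,'till~',y+.0175-.05+.056,robot.get_contact_force().round(1))
robot.line_to(P(y-.012,.050),v=.05)
robot.line_to(P(y-.012,.20),v=.15)
robot.line_to(P(-.03,.36)-.06*bx,v=.25)
T=toolT(); w=viewer.snapshot('wrist'); Tw=T@w['mount']; save(w,'w4')
s=viewer.snapshot('scene'); save(s,'s4')
for x,X in ((w,Tw),(s,camT(s))):
    for k in ('till_mid','lid_front','beadbox'):
        r=spot(x,k,X); print(k,r,[((q[1]-box)@np.stack([bx,by,ez],1)).round(3) for q in r])
print(robot.get_time())
cv2.imwrite('pics/b4.png',np.vstack([cv2.imread('pics/w4.png')[120:300],cv2.imread('pics/s4.png')[100:350]]))
```

```text
False 0.05044467050135608 [-0.4  0.5 -0.2]
False [ 0.2 -0.9 -0.2]
True tip y 0.09177645095474218 till~ 0.11527645095474218 [ 0.3  0.3 -0.1]
till_mid [(0.77, array([0.6091, 0.0581, 0.0707]))] [array([-0.011,  0.057,  0.071])]
lid_front [] []
beadbox [(0.75, array([0.6338, 0.0043, 0.0022]))] [array([0.007, 0.001, 0.002])]
till_mid [(0.94, array([0.6081, 0.0543, 0.0687]))] [array([-0.013,  0.054,  0.069])]
lid_front [(0.62, array([0.7271, 0.0203, 0.2036]))] [array([0.101, 0.005, 0.204])]
beadbox [(0.88, array([0.6301, 0.0052, 0.0024]))] [array([0.003, 0.002, 0.002])]
22.9833
```

View pics/b4.png

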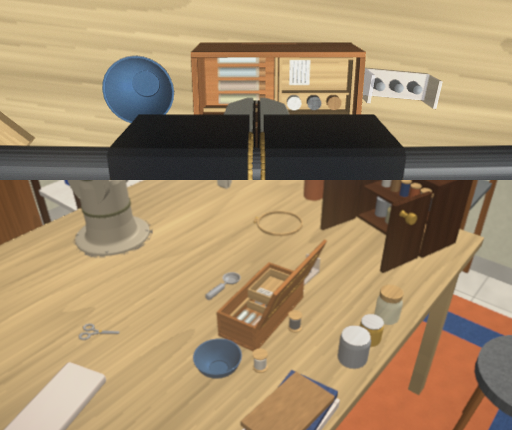

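The tray sits against the left end (wrist view, tray wall next to the box wall at (357,80)) and the tubes are uncovered at (240,75). The lid is open, the neighbouring objects are in place, and the hand is clear.

Run:
```python
from h import *
s=viewer.snapshot('scene');T=camT(s)
for k in ['bowl','hoop','spoon','thimbles','spool_a','scissors']: print(k,spot(s,k,T))
robot.dwell(.5); print(robot.get_contact_force().round(1),robot.get_time()); job.finish_job()
```

```text
bowl [(0.93, array([ 0.6637, -0.2023, -0.0011]))]
hoop [(0.79, array([ 0.3823,  0.3946, -0.0022]))]
spoon [(0.64, array([ 0.4703,  0.0202, -0.0012]))]
thimbles [(0.68, array([0.6164, 0.1945, 0.0019]))]
spool_a [(0.73, array([ 0.7235,  0.0199, -0.0008])), (0.73, array([ 0.7347, -0.1341,  0.0039]))]
scissors [(0.58, array([ 0.3523, -0.2999, -0.0008])), (0.49, array([ 0.7238,  0.0188, -0.0023]))]
[ 0.  -0.3  0.4] 23.8333
the job is handed in; nothing more can be done
```

The box is open for work and the job is handed in at about 24 s, with the hand clear above the box and reading no contact force.

- **Lid:** I slid the closed fingers under the front lip from the right-hand end and followed the lid's arc over the top. It rests open by itself, with its front edge measured 46 mm behind the hinge and 204 mm up, which matches the 1.92 rad stop.
- **Tray:** I pushed its left inner wall to the left until the force stop tripped. The finger position implied about 115 mm of travel against the 112 mm stop. The cameras put the middle of the tray 54 to 57 mm left of the box's middle, against 56 mm expected. The bead tubes show uncovered.
- **Box and other objects:** The scene camera found the box and everything else within about 4 mm of their first positions, which is the spotter's own error. The wrist camera put the box origin about 7 mm off in x, but it read much the same before the tray push, so I take that as measurement error.

No check failed. The top camera did not find the tray the one time I asked it, so the tray figures come from the scene and wrist views.

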